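# Step the parts carousel to the capacitor compartment

### The job

The capacitors are the next parts to go into the board: step the parts carousel round, by pushing the finger tabs on its rim with the fingertips, until the compartment with the black cylindrical capacitors has clicked home in the open window of the clear cover. Push gently, pinch or lift nothing, do not touch the parts in the carousel, and leave the things lying around it where they are.

Things in the scene. Friction and masses are not known exactly. Their poses are not given: they have to be found in the camera images.
- carousel: Round parts carousel fixed on the bench; origin centre of its underside, on the turning axis, z up; -x points to the middle of the open pick window (near side, turned up to 40 degrees). Grey foot 144 mm across, 14 mm high; tray 180 mm across, at heights 26 to 53 mm; fixed clear cover 177 mm across, at 58 to 62 mm, with a 62-degree sector cut out as window; nut on the axis to 74 mm.
- tray (a joint): Tray angle, rad, counter-clockwise from above, no end stops; 0 (or any multiple of 2 pi) = capacitors at the window. Six compartments of 60 degrees; a sprung roller seats the tray at each multiple of pi/3 and pulls it to the nearest seat when let go. A tab needs up to about 3 N; 30 degrees past a seat the tray snaps on by itself to the next seat, ahead of the finger, and stops there.
- cap_pocket (a point): Middle of the capacitor compartment, 60 mm from the axis, 45 mm above the bench; turns with the tray. It holds four black cylindrical capacitors with wire legs, 10 mm across, side by side. Then, counter-clockwise from above: short green terminal blocks, long green terminal blocks, brass spacers, blue box-shaped relays, finned aluminium heat sinks.
- window (a point): Fixed point in the middle of the open pick window, 60 mm from the axis, 45 mm above the bench.
- contents: All the electronic parts lying in the tray's compartments (they are fast in it, and turn with it); origin on the turning axis on the bench surface. To be left untouched. Their tops lie below 47 mm.
- tab0: Finger tab: grey paddle on the tray's rim between two compartments, one of six alike, 30 degrees counter-clockwise (from above) from the capacitors' middle. Origin: its middle, 108 mm from the axis, 43.5 mm above the bench; x radially outward, y along the rim counter-clockwise, z up. Reaches 90 to 127 mm from the axis; 10 mm wide in y (16 mm within 12 mm of the rim); 30.5 to 56.5 mm above the bench.
- tab1: Finger tab: grey paddle on the tray's rim between two compartments, one of six alike, 90 degrees counter-clockwise (from above) from the capacitors' middle. Origin: its middle, 108 mm from the axis, 43.5 mm above the bench; x radially outward, y along the rim counter-clockwise, z up. Reaches 90 to 127 mm from the axis; 10 mm wide in y (16 mm within 12 mm of the rim); 30.5 to 56.5 mm above the bench.
- tab2: Finger tab: grey paddle on the tray's rim between two compartments, one of six alike, 150 degrees counter-clockwise (from above) from the capacitors' middle. Origin: its middle, 108 mm from the axis, 43.5 mm above the bench; x radially outward, y along the rim counter-clockwise, z up. Reaches 90 to 127 mm from the axis; 10 mm wide in y (16 mm within 12 mm of the rim); 30.5 to 56.5 mm above the bench.
- tab3: Finger tab: grey paddle on the tray's rim between two compartments, one of six alike, 210 degrees counter-clockwise (from above) from the capacitors' middle. Origin: its middle, 108 mm from the axis, 43.5 mm above the bench; x radially outward, y along the rim counter-clockwise, z up. Reaches 90 to 127 mm from the axis; 10 mm wide in y (16 mm within 12 mm of the rim); 30.5 to 56.5 mm above the bench.
- tab4: Finger tab: grey paddle on the tray's rim between two compartments, one of six alike, 270 degrees counter-clockwise (from above) from the capacitors' middle. Origin: its middle, 108 mm from the axis, 43.5 mm above the bench; x radially outward, y along the rim counter-clockwise, z up. Reaches 90 to 127 mm from the axis; 10 mm wide in y (16 mm within 12 mm of the rim); 30.5 to 56.5 mm above the bench.
- tab5: Finger tab: grey paddle on the tray's rim between two compartments, one of six alike, 330 degrees counter-clockwise (from above) from the capacitors' middle. Origin: its middle, 108 mm from the axis, 43.5 mm above the bench; x radially outward, y along the rim counter-clockwise, z up. Reaches 90 to 127 mm from the axis; 10 mm wide in y (16 mm within 12 mm of the rim); 30.5 to 56.5 mm above the bench.
- tip_case: Bystander: closed blue-grey plastic case, 70 x 90 x 29 mm, loose on the bench to the right of the carousel; origin centre of underside. Not to be disturbed.
- esd_brush: Bystander: flat wooden brush, 140 x 14 x 7 mm, loose on the bench beyond the case; origin centre of underside. Not to be disturbed.
- tweezers: Bystander: steel tweezers lying flat, 126 mm long, loose at the right edge of the bench; origin centre of underside. Not to be disturbed.

How it is judged:
On the way:
1. the fingers push against a finger tab of the carousel ((contact force between the fingers and tab0 above 0.3 N or contact force between the fingers and tab1 above 0.3 N or contact force between the fingers and tab2 above 0.3 N or contact force between the fingers and tab3 above 0.3 N or contact force between the fingers and tab4 above 0.3 N or contact force between the fingers and tab5 above 0.3 N)), for 0.04 s.
At the end, for the whole second after the job is handed in: The capacitor compartment stands still in the window: its middle lies within 6 mm (horizontally) of the window's middle, and the tray turns slower than 0.1 rad/s (horizontal distance between cap_pocket and window below 0.006 m and velocity of joint tray between -0.1 and 0.1 rad/s); the robot touches nothing.
It fails at once if a tab is pinched or forced: more than 30 N between the fingers and a tab (contact force between the fingers and tab0 above 30 N or contact force between the fingers and tab1 above 30 N or contact force between the fingers and tab2 above 30 N or contact force between the fingers and tab3 above 30 N or contact force between the fingers and tab4 above 30 N or contact force between the fingers and tab5 above 30 N).
It fails at once if the parts in the carousel are touched by the hand (more than 1 N) (contact force between any of the fingers, the arm and contents above 1 N).
It fails at once if something lying around the carousel is moved by more than 20 mm (distance of any of tip_case, tweezers, esd_brush from where it was at the start of the episode above 0.02 m).
It also fails if it takes over 56 s, if anything falls off the work surface, if the arm or the gripper's body presses on something with over 40 N, if the wrist force passes 120 N, or if a joint passes its speed limit or range.

### The arm

A 6-joint arm with a two-finger parallel gripper is mounted at the origin on the work surface; the furniture and walls round the work are solid. World frame = base frame: x ahead of the robot, y to its left, z up, the work surface at z = 0. Lengths are in m, angles in rad, forces in N, time in s.
With the tool pointing down it reaches from about 0.35 to 0.925 m from the base axis. Payload 6.4 kg.
Tool frame: the origin (TCP) lies at the very end of the fingers, on their centre line; the grasp point (between the pads) lies 19 mm behind it; y points along the fingers, z is the direction in which the jaws open and shut, and the axes are right-handed (so a half turn about y gives the same grasp; the last joint's range is limited). The gripper opens to 85 mm and grips with 20 to 120 N. Pads are 22 mm wide; open, the fingers measure 114 mm over their backs; the gripper's body (76 mm by 85 mm) begins 54 mm behind the grasp point. The pads swing forward as they close: fully open they stand 13 mm farther back than shut.
Start: joints at [-0.174, 0.245, 1.558, -0, 1.339, -0.174], TCP at [0.65, 0, 0.231] pointing down, gripper open.
Joint ranges: [-3.13, 3.13], [-1.02, 2.26], [0.13, 2.54], [-0.95, 4.09], [0.21, 2.88], [-2.74, 2.74]. Speed limits (rad/s): [2.57, 2.57, 3.14, 3.14, 3.14, 3.14].

### API

Orientations are given as a unit quaternion [w, x, y, z].
In Python, from station import arm gives the robot as it stands. The module is installed in compiled form; this text tells all that it offers.
- The arm moves only by the tool send_rows, never from a script. Its argument "moves" is text: rows parted by semicolons, each of 7 numbers parted by spaces: the shift along the world's x, y, z in m, then the turn, a rotation vector about the world's x, y, z in rad, then the opening, from 0 (shut) to 1 (fully open). In form: tx ty tz ax ay az claw; .... A call has 1 to 8 rows; each row shifts and turns the commanded pose from where the row before left it; what a row does not reach is not made up. A row lasts 1/12 s, in which the tool goes at most 41.7 mm and 7.16 degrees, less where a joint would pass 70% of its speed; a pose out of reach is approached as far as the arm can. A call with a gripper value outside its range is refused whole. The fingers move at their own pace and stop on an object; "squeeze" is the grip in N (left out, the last holds). Time passes only in rows, so rows that do not move let the fingers close. It gives the time, the measured TCP pose, the force and the opening at its end, in the units of the state.
- arm.sense(): the state, without advancing time (a new reading comes with each control period).
- arm.read_camera(name): name is "scene" or "side" or "wrist"; returns a dict with "pixels" (384x512x3 uint8, red, green, blue), "fx", "fy", "cx", "cy" (pixels), "extrinsics" (4x4, takes a point from camera to world coordinates); the wrist camera has in their place "mount" (4x4, takes a point from camera to tool coordinates, whose origin is the TCP and whose axes are the tool frame's). Camera axes: x right, y down, z forward; pixel columns grow to the right and rows downward; lengths in m; the calibration is good to about 2 mm. A picture is of the moment at which its call begins: read the wrist's pose just before it. There is no depth.
- arm.sign_off(): hands the job in, once; it reports no verdict.
Trained networks look in the newest picture that a camera, given by its name, has taken for a name from the list of things; names that differ only in an ending like _2 or _b are one class to them, and where a whole thing is asked for, a point or a joint stands for the part that bears it (a point fixed in the world has none). Each returns a list of dicts, best first, with "confidence" (0 to 1); they miss things now and then, are a little off and sometimes report something else, mostly with a low value. They report only what shows in the picture. A call takes as long as a camera call.
- arm.boxes_of(camera, name): "extent" ([left, top, right, bottom] in pixels, round what is visible of it).
- arm.trace(camera, name): "mask" (384x512 bool, what is visible of it) and "extent" ([left, top, right, bottom] in pixels, round what is visible of it).
The state is a dict: "time": time; "qpos": joint angles; "joint_velocities": joint speeds; "tau": joint torques, N m; "eef_pos": TCP position; "tool_rot": TCP orientation; "ft_force": force on the tool from outside, world axes, zero at the start; "ft_torque": the same for the moment, N m; "opening": finger opening in m.
Only numpy, scipy, OpenCV 4.12 (cv2) and the standard library are available. Lean on these libraries where they do the work, as an engineer would, in place of code of your own. Each camera call takes 0.05 s, during which the arm holds its last target.

## Working session

There is one attempt and no reset: what is moved stays moved. The work goes in short steps, Python scripts to look and compute and a tool call to move; the robot and the scene stay as the last step left them, time stands still between calls to the robot, and variables do not carry over. Pictures are saved under pics/ and viewed, and the job is handed in when it is done.

Besides the shell and the picture viewer there is one more tool, called after "Emit:" as name(argument=value, ...) on one line, values as JSON. send_rows: Moves the arm, as the interface text tells. Its arguments: {"type":"object","properties":{"moves":{"type":"string"},"squeeze":{"type":"number"}},"required":["moves"]}

```bash
mkdir -p pics; python3 - <<'E'
from station import arm
import cv2,numpy as np
s=arm.sense(); print(s['time'],s['eef_pos'],s['tool_rot'],s['opening'])
for n in ['scene','side','wrist']:
    c=arm.read_camera(n); cv2.imwrite(f'pics/{n}0.png',cv2.cvtColor(c['pixels'],cv2.COLOR_RGB2BGR))
    print(n,c['fx'],c['fy'],c['cx'],c['cy'],np.round(c.get('extrinsics',c.get('mount')),4).tolist())
    for t in ['carousel','tray','tab0','cap_pocket','tip_case','esd_brush','tweezers']:
        print(t,[(np.round(d['extent']).tolist(),round(d['confidence'],2)) for d in arm.boxes_of(n,t)][:7])
E
```

```text
0.0 [6.49433285e-01 1.09440179e-04 2.30173007e-01] [ 0.49959564 -0.50038206  0.50057674 -0.49944461] 0.0849179853550505
scene 371.18593265736814 371.18593265736814 249.33650339976933 197.26181424998776 [[0.451, -0.4177, 0.7888, -0.1279], [-0.8925, -0.2003, 0.4042, -0.4015], [-0.0109, -0.8862, -0.4631, 0.4726], [0.0, 0.0, 0.0, 1.0]]
carousel [([146.0, 174.0, 244.0, 230.0], 0.62)]
tray [([143.0, 182.0, 241.0, 232.0], 0.62)]
tab0 [([233.0, 182.0, 242.0, 195.0], 0.68), ([187.0, 213.0, 196.0, 231.0], 0.6), ([146.0, 202.0, 168.0, 215.0], 0.58), ([226.0, 205.0, 241.0, 216.0], 0.54)]
cap_pocket [([148.0, 185.0, 239.0, 230.0], 0.75)]
tip_case [([222.0, 229.0, 275.0, 268.0], 0.82)]
esd_brush [([283.0, 247.0, 312.0, 276.0], 0.68)]
tweezers [([185.0, 216.0, 196.0, 231.0], 0.71), ([311.0, 270.0, 376.0, 277.0], 0.69)]
side 397.1273747068581 397.1273747068581 257.7420060997693 188.9453519520427 [[0.9485, -0.1434, 0.2824, 0.2912], [-0.3167, -0.4125, 0.8541, -0.7816], [-0.006, -0.8996, -0.4367, 0.435], [0.0, 0.0, 0.0, 1.0]]
carousel [([196.0, 150.0, 296.0, 200.0], 0.97)]
tray []
tab0 [([253.0, 182.0,
[... 336 characters left out ...]
, 295.0, 311.0], 0.66)]
tweezers [([242.0, 270.0, 296.0, 310.0], 0.69)]
wrist 283.56728174979554 283.56728174979554 255.9765314088612 190.900933612186 [[-0.0, 0.9459, 0.3246, -0.0836], [0.0011, -0.3246, 0.9459, -0.1426], [1.0, 0.0004, -0.001, -0.0005], [0.0, 0.0, 0.0, 1.0]]
carousel [([43.0, 0.0, 266.0, 198.0], 0.63), ([62.0, 196.0, 147.0, 269.0], 0.57)]
tray [([44.0, 8.0, 263.0, 197.0], 0.76)]
tab0 [([234.0, 25.0, 267.0, 54.0], 0.76), ([230.0, 125.0, 255.0, 156.0], 0.74), ([43.0, 7.0, 75.0, 40.0], 0.56)]
cap_pocket [([41.0, 6.0, 268.0, 196.0], 0.97), ([65.0, 119.0, 89.0, 140.0], 0.37)]
tip_case [([64.0, 196.0, 146.0, 273.0], 0.59)]
esd_brush [([97.0, 280.0, 182.0, 294.0], 0.56)]
tweezers []
```

```bash
python3 - <<'E'
import cv2
a=cv2.imread('pics/scene0.png')[150:300,120:400]; cv2.imwrite('pics/s0c.png',cv2.resize(a,None,fx=2.8,fy=2.8,interpolation=cv2.INTER_CUBIC))
a=cv2.imread('pics/side0.png')[130:330,160:340]; cv2.imwrite('pics/d0c.png',cv2.resize(a,None,fx=3,fy=3,interpolation=cv2.INTER_CUBIC))
a=cv2.imread('pics/wrist0.png')[0:300,0:400]; cv2.imwrite('pics/w0c.png',cv2.resize(a,None,fx=2,fy=2,interpolation=cv2.INTER_CUBIC))
E
```

```text
(no output)
```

View pics/s0c.png

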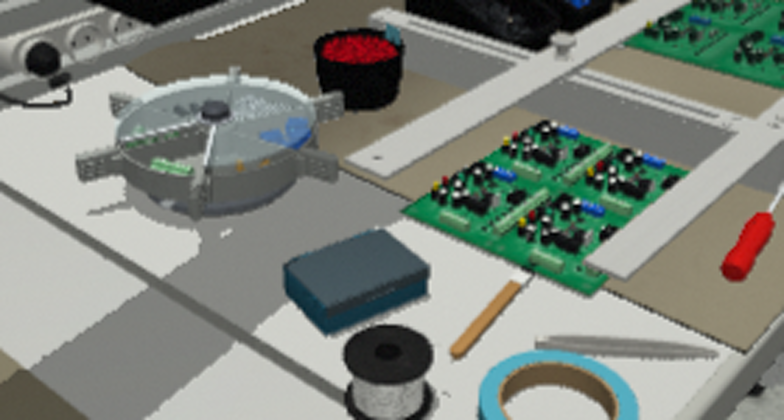

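View pics/d0c.png

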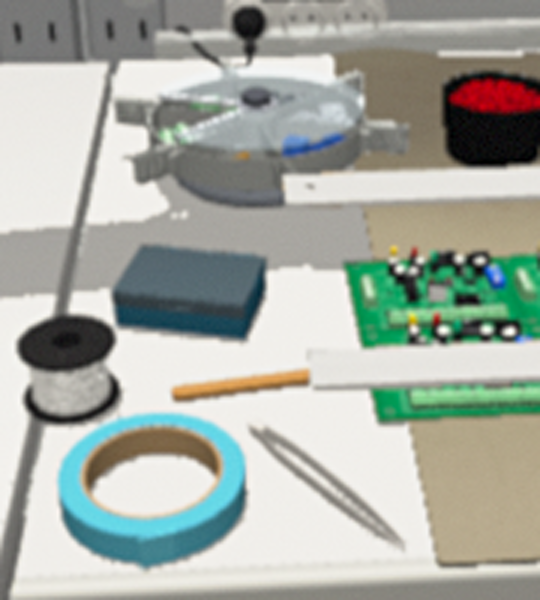

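View pics/w0c.png

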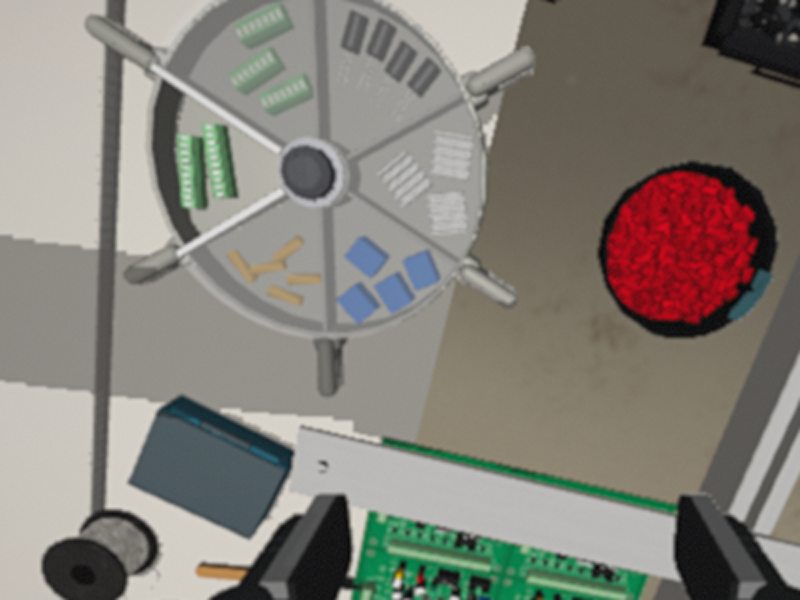

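```bash
cat > h.py <<'E'
import numpy as np
from scipy.spatial.transform import Rotation as R
from scipy.optimize import least_squares
K=(283.567,283.567,255.977,190.9)
M=np.array([[-0.0,0.9459,0.3246,-0.0836],[0.0011,-0.3246,0.9459,-0.1426],[1.0,0.0004,-0.001,-0.0005],[0,0,0,1]])
def T(s):
    q=s['tool_rot']; A=np.eye(4); A[:3,:3]=R.from_quat([q[1],q[2],q[3],q[0]]).as_matrix(); A[:3,3]=s['eef_pos']; return A
def proj(E,P):
    P=np.atleast_2d(P); c=(P-E[:3,3])@E[:3,:3]
    return np.c_[K[0]*c[:,0]/c[:,2]+K[2],K[1]*c[:,1]/c[:,2]+K[3]]
E
python3 - <<'E'
from h import *
from station import arm
s=arm.sense(); E=T(s)@M; print(np.round(T(s),2).tolist())
obs=np.array([[93,22],[133,275],[327,393],[512,298],[530,58]])/2
nut=np.array([[306,168]])/2
k=np.array([2,3,4,5,6])  # tabs at th0+60k
def f(p):
    a=p[2]+np.pi/3*k
    P=np.c_[p[0]+.125*np.cos(a),p[1]+.125*np.sin(a),0*a+.05]
    return np.r_[(proj(E,P)-obs).ravel(),(proj(E,[p[0],p[1],.074])-nut).ravel()]
r=least_squares(f,[.55,.2,np.radians(30)])
print(r.x[:2],np.degrees(r.x[2]),np.round(r.fun,1))
a=r.x[2]+np.pi/3*np.arange(6)
print(np.round(np.degrees(a)),np.round(np.c_[r.x[0]+.108*np.cos(a),r.x[1]+.108*np.sin(a)],3).tolist())
E
```

```text
[[0.0, -0.0, 1.0, 0.65], [-1.0, 0.0, 0.0, 0.0], [-0.0, -1.0, -0.0, 0.23], [0.0, 0.0, 0.0, 1.0]]
[0.54590665 0.09149147] 26.074552783392907 [ 0.9 -0.1 -0.4 -0.1  0.4 -1.2  0.4  1.4 -0.1 -1.3 -1.2  1.2]
[ 26.  86. 146. 206. 266. 326.] [[0.643, 0.139], [0.553, 0.199], [0.456, 0.152], [0.449, 0.044], [0.539, -0.016], [0.636, 0.031]]
```

Emit:
send_rows(moves="-0.02 0.024 0 0 0 0 0; -0.02 0.024 0 0 0 0 0; -0.02 0.024 0 0 0 0 0; -0.02 0.024 0 0 0 0 0; -0.02 0.024 0 0 0 0 0; -0.02 0.024 0 0 0 0 0; -0.02 0.024 0 0 0 0 0; -0.02 0.024 0 0 0 0 0", squeeze=20)

```text
time: 1.87
eef_pos: [0.4889, 0.193, 0.2315]
tool_rot: [-0.5, 0.5, -0.5, 0.5]
ft_force: [0.2, 0.5, 0.4]
opening: 0.0002
```

Emit:
send_rows(moves="-0.005 0 -0.02 0 0 0 0; 0 0 -0.02 0 0 0 0; 0 0 -0.02 0 0 0 0; 0 0 -0.02 0 0 0 0; 0 0 -0.02 0 0 0 0; 0 0 0 0 0 0 0; 0 0 0 0 0 0 0; 0 0 0 0 0 0 0")

```text
time: 2.53
eef_pos: [0.4858, 0.1921, 0.1326]
tool_rot: [0.501, -0.499, 0.5, -0.5]
ft_force: [-0.0, -0.3, 1.0]
opening: -0.0002
```

```bash
python3 - <<'E'
from station import arm
import cv2,numpy as np
s=arm.sense(); print(s['time'],s['eef_pos'],s['opening'],s['ft_force'])
ims=[]
for n,(a,b,c,d) in dict(scene=(100,260,110,290),side=(90,230,160,320)).items():
    c_=arm.read_camera(n)['pixels'][a:b,c:d]; ims.append(cv2.resize(cv2.cvtColor(c_,cv2.COLOR_RGB2BGR),(400,360),interpolation=cv2.INTER_CUBIC))
cv2.imwrite('pics/a1.png',np.hstack(ims))
cv2.imwrite('pics/w1.png',cv2.cvtColor(arm.read_camera('wrist')['pixels'],cv2.COLOR_RGB2BGR))
E
```

```text
2.5333 [0.48584101 0.19212802 0.13257435] -0.00022627649321234626 [-7.44869372e-04 -2.73794082e-01  1.02397580e+00]
```

View pics/a1.png

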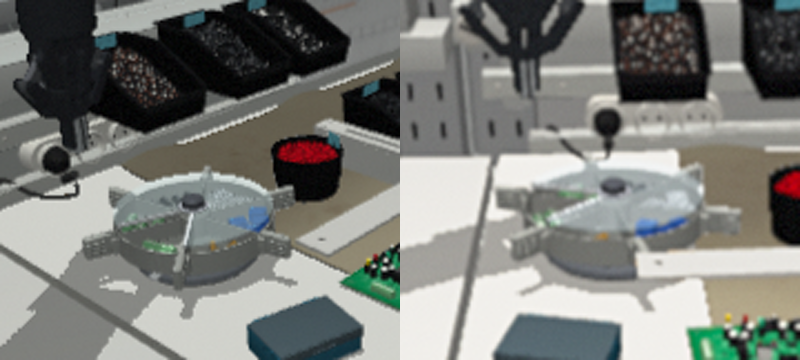

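View pics/w1.png

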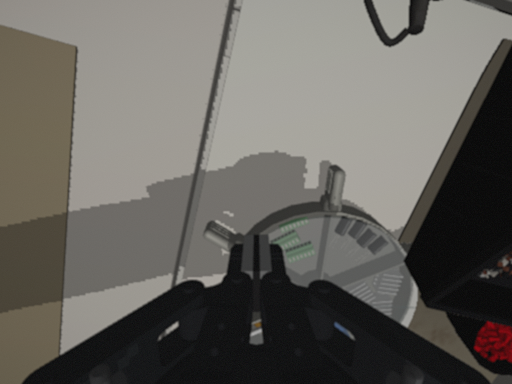

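```bash
python3 - <<'E'
from h import *
from station import arm
s=arm.sense(); E=T(s)@M
for d in (86,146): 
    a=np.radians(d); print(d,proj(E,[.546+.127*np.cos(a),.0915+.127*np.sin(a),.05]))
print(proj(E,s['eef_pos']))
E
```

```text
86 [[340.54228135 167.98936912]]
146 [[205.06256783 229.42377492]]
[[257.1266248  248.28757025]]
```

Emit:
send_rows(moves="-0.002 0.002 -0.015 0 0 0 0; 0 0 -0.015 0 0 0 0; 0 0 -0.015 0 0 0 0; 0 0 -0.015 0 0 0 0; 0 0 -0.015 0 0 0 0; 0 0 -0.015 0 0 0 0; 0 0 0 0 0 0 0; 0 0 0 0 0 0 0")

```text
time: 3.35
eef_pos: [0.4831, 0.194, 0.0416]
tool_rot: [-0.5, 0.5, -0.5, 0.5]
ft_force: [-0.5, 0.2, -0.0]
opening: -0.0
```

```bash
python3 - <<'E'
from h import *
r=.116
p=None
for d in range(121,250,4):
    a=np.radians(d); q=np.array([.546+r*np.cos(a),.0915+r*np.sin(a)])
    print(d,np.round(q,4),None if p is None else np.round(q-p,4)); p=q
E
```

```text
121 [0.4863 0.1909] None
125 [0.4795 0.1865] [-0.0068 -0.0044]
129 [0.473  0.1816] [-0.0065 -0.0049]
133 [0.4669 0.1763] [-0.0061 -0.0053]
137 [0.4612 0.1706] [-0.0057 -0.0057]
141 [0.4559 0.1645] [-0.0053 -0.0061]
145 [0.451 0.158] [-0.0049 -0.0065]
149 [0.4466 0.1512] [-0.0044 -0.0068]
153 [0.4426 0.1442] [-0.0039 -0.0071]
157 [0.4392 0.1368] [-0.0034 -0.0073]
161 [0.4363 0.1293] [-0.0029 -0.0076]
165 [0.434  0.1215] [-0.0024 -0.0077]
169 [0.4321 0.1136] [-0.0018 -0.0079]
173 [0.4309 0.1056] [-0.0013 -0.008 ]
177 [0.4302 0.0976] [-0.0007 -0.0081]
181 [0.43   0.0895] [-0.0001 -0.0081]
185 [0.4304 0.0814] [ 0.0004 -0.0081]
189 [0.4314 0.0734] [ 0.001 -0.008]
193 [0.433  0.0654] [ 0.0015 -0.0079]
197 [0.4351 0.0576] [ 0.0021 -0.0078]
201 [0.4377 0.0499] [ 0.0026 -0.0077]
205 [0.4409 0.0425] [ 0.0032 -0.0075]
209 [0.4445 0.0353] [ 0.0037 -0.0072]
213 [0.4487 0.0283] [ 0.0042 -0.0069]
217 [0.4534 0.0217] [ 0.0046 -0.0066]
221 [0.4585 0.0154] [ 0.0051 -0.0063]
225 [0.464  0.0095] [ 0.0055 -0.0059]
229 [0.4699 0.004 ] [ 0.0059 -0.0055]
233 [ 0.4762 -0.0011] [ 0.0063 -0.0051]
237 [ 0.4828 -0.0058] [ 0.0066 -0.0046]
241 [ 0.4898 -0.01  ] [ 0.0069 -0.0042]
245 [ 0.497  -0.0136] [ 0.0072 -0.0037]
249 [ 0.5044 -0.0168] [ 0.0075 -0.0032]
```

Emit:
send_rows(moves="-0.004 -0.004 0 0 0 0 0; -0.004 -0.004 0 0 0 0 0; -0.004 -0.004 0 0 0 0 0; -0.004 -0.004 0 0 0 0 0; -0.003 -0.003 0 0 0 0 0; -0.003 -0.003 0 0 0 0 0; 0 0 0 0 0 0 0")

```text
time: 3.93
eef_pos: [0.4603, 0.1715, 0.0413]
tool_rot: [0.5, -0.5, 0.5, -0.5]
ft_force: [-1.0, -0.4, 0.2]
opening: -0.0003
```

Emit:
send_rows(moves="-0.003 -0.003 0 0 0 0 0; -0.003 -0.003 0 0 0 0 0; -0.003 -0.003 0 0 0 0 0; -0.0025 -0.003 0 0 0 0 0; -0.0025 -0.0035 0 0 0 0 0; -0.0025 -0.0035 0 0 0 0 0")

```text
time: 4.43
eef_pos: [0.4445, 0.1527, 0.0414]
tool_rot: [0.5, -0.5, 0.5, -0.5]
ft_force: [1.5, 1.4, -0.3]
opening: 0.0001
```

Emit:
send_rows(moves="-0.002 -0.0035 0 0 0 0 0; -0.002 -0.0035 0 0 0 0 0; -0.002 -0.004 0 0 0 0 0; -0.0015 -0.004 0 0 0 0 0; -0.0015 -0.004 0 0 0 0 0; -0.0015 -0.004 0 0 0 0 0")

```text
time: 4.93
eef_pos: [0.4341, 0.1297, 0.0414]
tool_rot: [0.5, -0.5, 0.5, -0.5]
ft_force: [1.9, 2.0, -0.4]
opening: 0.0002
```

Emit:
send_rows(moves="-0.001 -0.004 0 0 0 0 0; -0.001 -0.004 0 0 0 0 0; -0.0005 -0.004 0 0 0 0 0; 0 0 0 0 0 0 0; 0 0 0 0 0 0 0")

```text
time: 5.35
eef_pos: [0.4313, 0.1177, 0.0412]
tool_rot: [0.5, -0.5, 0.5, -0.5]
ft_force: [-0.3, 1.2, 0.7]
opening: -0.0001
```

```bash
python3 - <<'E'
from station import arm
import cv2,numpy as np
s=arm.sense(); print(s['time'],s['eef_pos'],s['opening'],s['ft_force'])
ims=[]
for n,(a,b,c,d) in dict(scene=(100,260,110,290),side=(90,230,160,320)).items():
    c_=arm.read_camera(n)['pixels'][a:b,c:d]; ims.append(cv2.resize(cv2.cvtColor(c_,cv2.COLOR_RGB2BGR),(400,360),interpolation=cv2.INTER_CUBIC))
cv2.imwrite('pics/a2.png',np.hstack(ims))
cv2.imwrite('pics/w2.png',cv2.cvtColor(arm.read_camera('wrist')['pixels'],cv2.COLOR_RGB2BGR))
E
```

```text
5.35 [0.43125795 0.11771715 0.04123681] -9.79771743277556e-05 [-0.2835401   1.17892071  0.72164343]
```

View pics/a2.png

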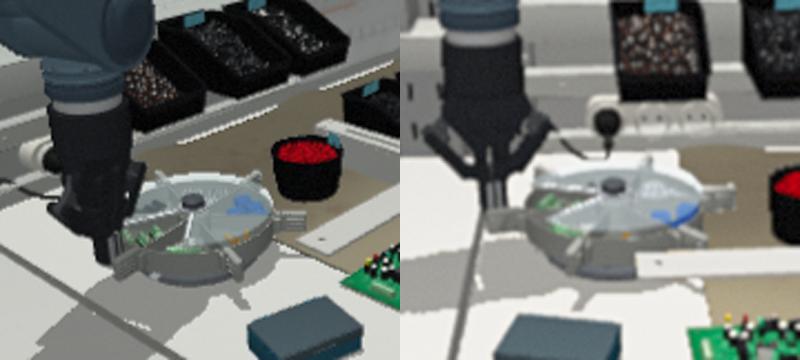

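View pics/w2.png

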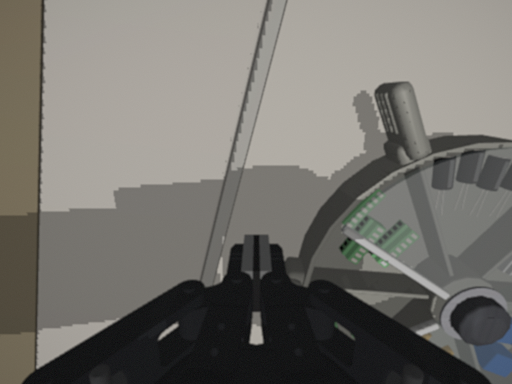

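Emit:
send_rows(moves="-0.0005 -0.003 0 0 0 0 0; -0.0005 -0.003 0 0 0 0 0; 0 -0.003 0 0 0 0 0; 0 -0.003 0 0 0 0 0; 0 0 0 0 0 0 0; 0 0 0 0 0 0 0")

```text
time: 6.0
eef_pos: [0.4303, 0.1057, 0.0411]
tool_rot: [0.5, -0.5, 0.5, -0.5]
ft_force: [-0.4, 0.0, -0.3]
opening: -0.0001
```

```bash
cat > look.py <<'E'
import sys
from station import arm
import cv2,numpy as np
t=sys.argv[1]
s=arm.sense(); print(s['time'],s['eef_pos'],s['opening'],s['ft_force'])
ims=[]
for n,(a,b,c,d) in dict(scene=(100,260,110,290),side=(90,230,160,320)).items():
    c_=arm.read_camera(n)['pixels'][a:b,c:d]; ims.append(cv2.resize(cv2.cvtColor(c_,cv2.COLOR_RGB2BGR),(400,360),interpolation=cv2.INTER_CUBIC))
cv2.imwrite(f'pics/a{t}.png',np.hstack(ims))
cv2.imwrite(f'pics/w{t}.png',cv2.cvtColor(arm.read_camera('wrist')['pixels'],cv2.COLOR_RGB2BGR))
E
python3 look.py 3
```

```text
6.0 [0.43026047 0.1056843  0.04112719] -6.313904540144452e-05 [-0.42541596  0.02524459 -0.26957262]
```

View pics/a3.png

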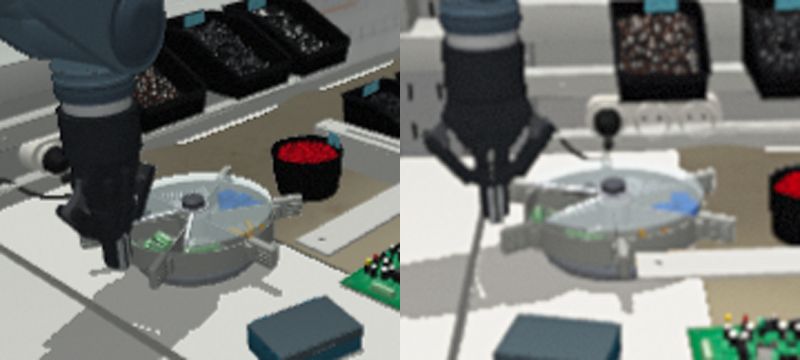

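View pics/w3.png

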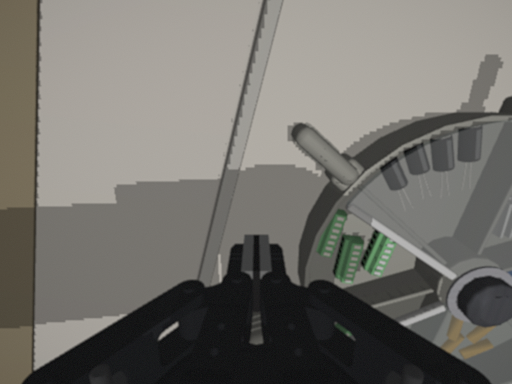

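Emit:
send_rows(moves="0 -0.006 0 0 0 0 0; 0 -0.006 0 0 0 0 0; 0.0005 -0.006 0 0 0 0 0; 0.0005 -0.006 0 0 0 0 0; 0.001 -0.006 0 0 0 0 0; 0.001 -0.005 0 0 0 0 0; 0.001 -0.004 0 0 0 0 0; 0.001 -0.003 0 0 0 0 0")

```text
time: 6.82
eef_pos: [0.4357, 0.0634, 0.0413]
tool_rot: [-0.5, 0.5, -0.5, 0.5]
ft_force: [0.4, 0.4, 0.7]
opening: -0.0002
```

Emit:
send_rows(moves="0.001 -0.004 0 0 0 0 0; 0.0015 -0.004 0 0 0 0 0; 0.0015 -0.004 0 0 0 0 0; 0.0015 -0.004 0 0 0 0 0; 0.002 -0.0035 0 0 0 0 0; 0.002 -0.0035 0 0 0 0 0")

```text
time: 7.32
eef_pos: [0.4452, 0.0408, 0.0413]
tool_rot: [0.5, -0.5, 0.5, -0.5]
ft_force: [0.5, 2.8, -0.9]
opening: -0.0001
```

Emit:
send_rows(moves="0.002 -0.004 0 0 0 0 0; 0.002 -0.0035 0 0 0 0 0; 0.002 -0.0035 0 0 0 0 0; 0.0025 -0.0035 0 0 0 0 0; 0.0025 -0.0035 0 0 0 0 0; 0.0025 -0.003 0 0 0 0 0; 0.0025 -0.003 0 0 0 0 0")

```text
time: 7.9
eef_pos: [0.461, 0.0169, 0.0412]
tool_rot: [0.5, -0.5, 0.5, -0.5]
ft_force: [-1.0, 3.6, -0.1]
opening: 0.0001
```

```bash
python3 look.py 4
```

```text
7.9 [0.46101179 0.01688469 0.04117554] 0.00014508262556137016 [-0.99240485  3.56177905 -0.11360409]
```

View pics/a4.png

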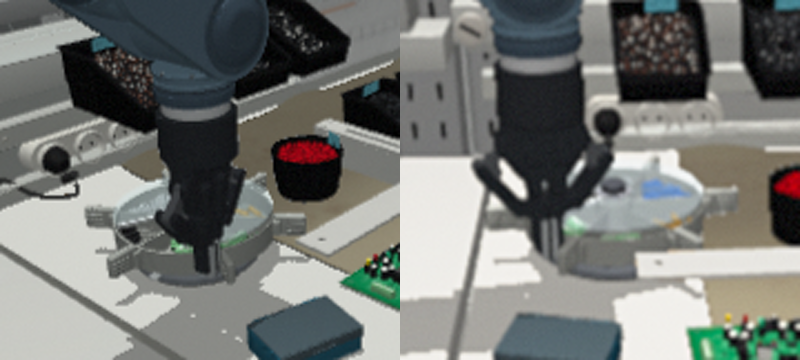

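View pics/w4.png

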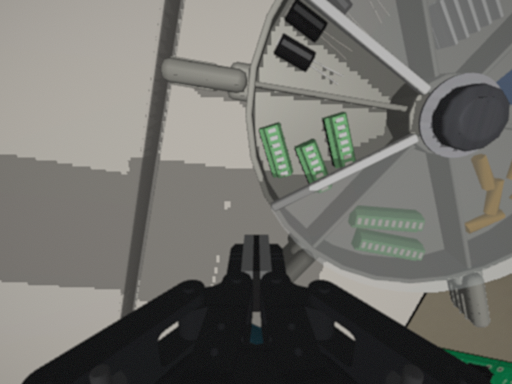

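Emit:
send_rows(moves="0.002 -0.0035 0 0 0 0 0; 0.002 -0.0035 0 0 0 0 0; 0.002 -0.003 0 0 0 0 0; 0.0025 -0.003 0 0 0 0 0; 0 0 0 0 0 0 0; 0 0 0 0 0 0 0")

```text
time: 8.55
eef_pos: [0.4702, 0.0033, 0.0416]
tool_rot: [-0.5, 0.5, -0.5, 0.501]
ft_force: [-0.1, 0.9, 0.4]
opening: -0.0001
```

```bash
python3 look.py 5
```

```text
8.55 [0.47018047 0.00330761 0.04160196] -6.69241600124379e-05 [-0.10865849  0.87016615  0.35765551]
```

View pics/w5.png

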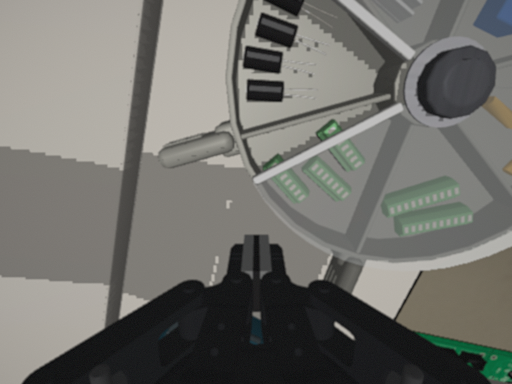

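Emit:
send_rows(moves="0 0 0 0 0 0 0; 0 0 0 0 0 0 0; 0 0 0 0 0 0 0; 0 0 0 0 0 0 0")

```text
time: 9.03
eef_pos: [0.4695, 0.004, 0.0413]
tool_rot: [-0.5, 0.5, -0.5, 0.5]
ft_force: [-0.4, 0.1, 0.6]
opening: -0.0003
```

```bash
python3 look.py 6
```

```text
9.0333 [0.46947576 0.00403244 0.04129562] -0.0003249454521326609 [-0.42328814  0.09892755  0.64649555]
```

View pics/w6.png

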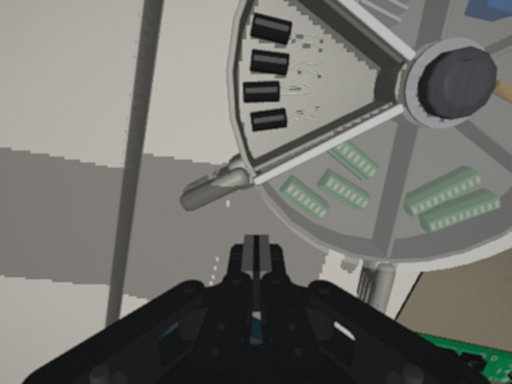

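The capacitors now stand in the window, with their divider lined up with the cover's edge. I'll lift straight up and check.

Emit:
send_rows(moves="0 0 0.01 0 0 0 0; 0 0 0.02 0 0 0 0; 0 0 0.03 0 0 0 0; 0 0 0.03 0 0 0 0; 0 0 0.03 0 0 0 0; 0 0 0.03 0 0 0 0; 0 0 0.03 0 0 0 0; 0 0 0 0 0 0 0")

```text
time: 9.85
eef_pos: [0.473, 0.0033, 0.2291]
tool_rot: [-0.502, 0.498, -0.496, 0.504]
ft_force: [0.8, -0.0, 0.5]
opening: -0.0002
```

Emit:
send_rows(moves="0.025 0 0 0 0 0 0; 0.025 0 0 0 0 0 0; 0.025 0 0 0 0 0 0; 0.025 0 0 0 0 0 0; 0.025 0 0 0 0 0 0; 0.025 0 0 0 0 0 0; 0 0 0 0 0 0 0; 0 0 0 0 0 0 0")

```text
time: 10.52
eef_pos: [0.6198, 0.004, 0.221]
tool_rot: [-0.5, 0.5, -0.5, 0.5]
ft_force: [-0.5, -0.2, -0.0]
opening: -0.0001
```

```bash
python3 look.py 7; python3 - <<'E'
from station import arm
for t in ['tip_case','esd_brush','tweezers']: 
  arm.read_camera('side'); print(t,[(d['extent'],round(d['confidence'],2)) for d in arm.boxes_of('side',t)][:2])
E
```

```text
10.5167 [0.6197701  0.00403824 0.22095011] -9.902570154194946e-05 [-0.54336281 -0.20941833 -0.01059155]
tip_case [([197.9, 210.9, 250.5, 239.9], 0.86)]
esd_brush [([205.1, 174.0, 221.6, 189.2], 0.72), ([218.4, 253.1, 260.4, 265.9], 0.62)]
tweezers [([239.4, 268.1, 293.1, 313.1], 0.72), ([196.6, 152.3, 298.7, 196.6], 0.22)]
```

View pics/w7.png

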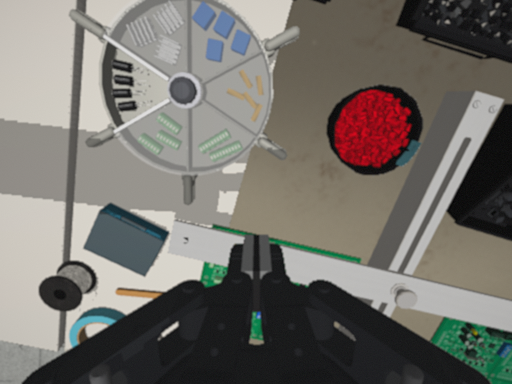

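View pics/a7.png

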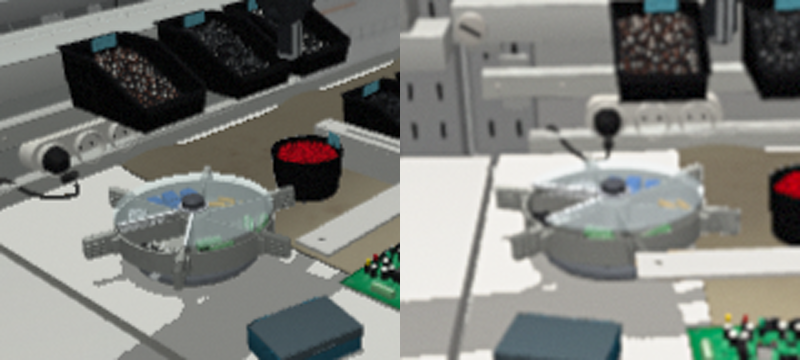

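The capacitors sit centred in the window (around pixel 122, 85 in the wrist picture). The tray is seated, and the case, brush and tweezers are where they were.

```bash
python3 -c "
from station import arm
print(arm.sign_off())"
```

```text
the job is handed in; nothing more can be done
None
```

The capacitor compartment is seated in the open window, and I handed the job in at about 10.7 s of the 56 s allowed; the hand-in reports no verdict.

- **What I did:** With the gripper shut, I pushed one near-side finger tab counter-clockwise through two 60° steps. The long terminal blocks left the window, then the short ones, and the capacitors came in. I then lifted straight up and moved clear.
- **Force:** The wrist readings between moves stayed at about 4 N or less. I did not measure the force at the tab itself.
- **Seating:** In the last pictures the four black capacitors are centred in the window, with the tray dividers lined up with the cover's cut edges. I judged this by eye; I did not measure the distance to the window's middle against the 6 mm limit.
- **Bystanders:** The side-camera boxes for the case, brush and tweezers agree with the first ones to within about 4 pixels. For the brush, the network's top hit was a false one on a carousel tab, and its second hit matched the brush.
- **Contact:** The robot was touching nothing at the end, with the wrist force near zero.

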